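Clamp the griddle plate and hold the surface probe on its test spot

TASK

Flip the cam lever of the clamping tray all the way down so that its jaw locks the griddle plate against the stop; only then pull the pen-shaped surface probe out of its stand and press its sprung tip lightly, with the probe upright, on the small bright round spot of the griddle, pushing the tip in about halfway and never hard. Finish while still holding the probe there: do not put it down or let go. Leave everything else where it stands.

Things in the scene. Friction and masses are not known exactly. Their poses are not given: they have to be found in the camera images.
- tray: Clamping tray fixed on the black glass hob: aluminium base 200 (x) x 265 (y) x 8 mm, underside 6 mm above the worktop. Origin: underside, mid x; the base spans y -160 to +105 mm. Steel stop bar (face at y +85, top 26 mm above origin) along the +y end; sliding jaw and cam lever at the -y end. The griddle lies between.
- lever_pivot (a point): Axis of the cam lever, in the tray frame at (0, -135, 36) mm, with the tray's axes. The axis runs along the tray's x between two steel cheeks 32 mm apart overall, 48 mm tall above the tray's underside.
- lever_tip (a point): End of the cam lever's round handle, 105 mm from the pivot. Steel rod 12 mm thick, the outer 57 mm a grey grip 18 mm thick.
- lever (a joint): Cam lever angle, rad: 0 straight up; grows as the handle swings away from the griddle (to tray -y); 1.45 = down at its stop (7 degrees above level) = locked. Starts at 0 to 0.3, stays where left; from the stop it springs back to about 1.38, still locked. Stiff: about 4 N across its end, up to 13 N at the last, with the jaw on the griddle. Can be pushed over with closed fingers.
- jaw: Sliding jaw: steel bar 140 mm long (x), 9 to 27 mm above the tray's underside, rubber face to the griddle. Its frame coincides with the tray's when the lever is at 0; the lever drives it 6.5 mm to tray +y, so that it pushes the griddle 1 to 4 mm against the stop and nips it.
- griddle: Dark cast griddle plate 200 (x) x 170 (y) x 14 mm with a loop handle at each x end (total 266 mm), 2.6 kg, lying loose on the tray. Origin: centre of its underside, 8 mm above the tray's underside; its top is 28 mm above the worktop. It has the tray's yaw.
- spot (a point): Centre of the bright round ground spot, 20 mm across, flush in the griddle's top face, at (35, 25) mm from the griddle's centre. It shifts with the griddle when the jaw closes.
- stand: Grey plastic probe stand, fixed to the worktop: base 80 x 80 x 8 mm, column 38 x 38 mm, 110 mm tall. Origin: centre of its underside. The top 20 mm is a square socket 26 mm wide with its floor 90 mm above the worktop, where the probe's handle stands; the stem hangs through a hole below.
- probe: Pen-shaped surface probe, 90 g, upright in the stand, same yaw. Origin: end of its tip, on its axis (20 mm above the worktop in the stand); z runs up the probe. Tip 0 to 22 mm, steel stem 10 mm thick 22 to 70 mm, white square handle 24 x 24 mm (sides along x, y) 70 to 145 mm, of which the top 55 mm shows. Lift 90 mm to clear the stand.
- tip (a point): Contact end of the probe's sprung tip, a disc 8 mm across; coincides with the probe's origin while the tip is not pushed in.
- plunger (a joint): How far the sprung tip is pushed into the stem, m: 0 free to 0.012 fully in. The spring gives 0.8 N when the tip just starts to move and 0.4 N more per mm: 3.2 N at 6 mm.
- mug: White mug 80 mm across, 95 mm tall, bystander. Origin: centre of its underside. It and the stand may have changed places.
- cleaner: Black cleaner bottle 68 mm across, 210 mm tall, bystander. Origin: centre of its underside.
- scraper: Hob scraper with a wooden handle, 180 mm long, 42 mm wide, 22 mm thick, lying, bystander. Origin: underside, where handle and blade holder meet.
- salt_mill: Turned wooden salt mill 52 mm across, 150 mm tall, bystander. Origin: centre of its underside.
- jar: Amber glass jar 54 mm across, 85 mm tall, bystander. Origin: centre of its underside.
- pot: Steel pot 170 mm across, 100 mm tall, bystander. Origin: centre of its underside.
- timer: Round steel kitchen timer 64 mm across, 50 mm tall, on the hob, bystander. Origin: centre of its underside.
Mind the look-alikes: they are no part of the job. Leave any blue or green look-alike of the probe alone.

How it is judged (in metres and radians):
On the way, in this order (a step that is already met when the one before it is completed fails the run):
1. the cam lever is down and the jaw nips the griddle, with the probe still in its stand (value of joint lever above 1.3 rad and contact force between jaw and griddle above 1 N and distance of probe from where it was at the start of the episode below 0.02 m), for 0.2 s.
2. the probe is lifted out of its stand in the fingers (height (world z) of tip above 0.1 m and contact force between the fingers and probe above 1 N and contact force between probe and stand below 0.05 N), for 0.1 s.
At the end, for the whole second after the job is handed in: Lever beyond 1.3 rad, jaw on griddle over 1 N; fingers alone hold the probe at rest, within 8 deg of upright, tip within 10 mm of the spot centre on the griddle, pushed in 1.5 to 11.2 mm, 0.8 to 6 N; every bystander within 30 mm of its start (value of joint lever above 1.3 rad and contact force between jaw and griddle above 1 N and horizontal distance between tip and spot below 0.01 m and angle between probe's own z axis and vertical below 0.14 rad and z of tip in the frame of griddle below 0.017 m and value of joint plunger between 0.0015 and 0.0112 m and contact force between probe and griddle between 0.8 and 6 N and contact force between the fingers and probe above 2 N and contact force between probe and stand below 0.05 N and linear speed of probe below 0.02 m/s and distance of each of mug, cleaner, scraper, salt_mill, jar, pot, timer from where it was at the start of the episode below 0.03 m); the arm keeps its last pose, push and grip.
It fails at once if the probe is pressed hard on the griddle (over 15 N) (contact force between probe and griddle above 15 N).
It fails at once if the griddle is knocked out of place (moved over 15 mm) (distance of griddle from where it was at the start of the episode above 0.015 m).
It fails at once if a bystander is moved more than 30 mm (distance of any of mug, cleaner, scraper, salt_mill, jar, pot, timer from where it was at the start of the episode above 0.03 m).
It also fails if it takes over 48 s, if anything falls off the work surface, if the arm or the gripper's body presses on something with over 40 N, if the wrist force passes 120 N, or if a joint passes its speed limit or range.

ROBOT

A 6-joint arm with a two-finger parallel gripper is mounted at the origin on the work surface. World frame = base frame: x ahead of the robot, y to its left, z up, the work surface at z = 0. Lengths are in mm, angles in rad, forces in N, time in s.
With the tool pointing down it reaches from about 325 to 775 mm from the base axis. Payload 9.3 kg.
Tool frame: the origin (TCP) lies on the centre line of the jaws, within the pads' length; the fingertips stand 19 mm ahead of it and the grasp point (between the pads) is the TCP; z points along the fingers, y is the line along which they close (so a half turn about z gives the same grasp; the last joint's range is limited). The gripper opens to 85 mm and grips with 20 to 120 N. Pads are 22 mm wide; open, the fingers measure 114 mm over their backs; the gripper's body (76 mm by 85 mm) begins 54 mm behind the grasp point. The pads swing forward as they close: fully open they stand 13 mm farther back than shut.
Start: joints at [1.196, 0.259, 0.021, 1.334, 0, 1.418], TCP at [120.994, 536.523, 250.279] pointing down, gripper open.
Joint ranges: [-3.04, 3.04], [-0.91, 1.82], [-1.04, 1.36], [-1.92, 1.95], [-1.52, 1.45], [-3.14, 3.14]. Speed limits (rad/s): [2.22, 2.22, 2.79, 3.14, 3.14, 3.14].

INTERFACE

Orientations are given as a rotation vector (axis times angle).
In Python, from workcell import manip, imaging, job gives the robot as it stands.
- The arm moves only by the tool drive_tool, never from a script. Its argument "motion" is a list that holds one entry, the list of rows, each a list of 5 numbers: the opening, from 0 (shut) to 1 (fully open), then the shift along the tool's x, y, z in m, then the turn about the tool's z in rad. A call has 1 to 20 rows; each row is the pose to reach, as a shift and turn from the pose commanded when the call began, along the tool's axes at that moment; what a row does not reach only later rows make up. A row lasts 1/10 s, in which the tool goes at most 50 mm and 8.59 degrees, less where a joint would pass 70% of its speed; a pose out of reach is approached as far as the arm can. A call with a gripper value outside its range is refused whole. The fingers move at their own pace and stop on an object; "force" is the grip in N (left out, the last holds). Time passes only in rows, so rows that repeat a pose let the fingers close. It gives the time, the measured TCP pose, the force, the opening and the grip force at its end, in the units of the state.
- manip.get_state(): the state, without advancing time (a new reading comes with each control period).
- imaging.camera(name): name is "scene" or "top" or "wrist"; returns a dict with "color" (384x512x3 uint8, red, green, blue), "range_z" (384x512 float32, mm along the optical axis (not along the pixel's ray), 0 where there is no reading), "mtx" (3x3 intrinsics, pixels), "R" (3x3) and "t" (3): a world point X has camera coordinates R X + t. Camera axes: x right, y down, z forward; pixel columns grow to the right and rows downward; lengths in mm; the calibration is good to about 2 mm. A picture is of the moment at which its call begins.
- job.finish_job(): hands the job in; it is judged then, once.
The state is a dict: "time_s": time; "joint_pos": joint angles; "joint_vel": joint speeds; "effort": joint torques, N m; "ee_pos": TCP position; "ee_rot": TCP orientation; "wrist_force": force on the tool from outside, world axes, zero at the start; "wrist_torque": the same for the moment, N m; "gripper_width": opening from 0.0 (shut) to 1.0 (fully open); "gripper_force": force on a finger pad.
Only numpy, scipy, OpenCV 4.12 (cv2) and the standard library are available. Lean on these libraries where they do the work, as an engineer would, in place of code of your own. Each camera call takes 0.05 s, during which the arm holds its last target. There are 200 camera calls.

## Working session

There is one attempt and no reset: what is moved stays moved. The work goes in short steps, Python scripts to look and compute and a tool call to move; the robot and the scene stay as the last step left them, time stands still between calls to the robot, and variables do not carry over. Pictures are saved under pics/ and viewed, at most 10 in all, crops included, and the job is handed in when it is done.

Besides the shell and the picture viewer there is one more tool, called after "Call:" as a command line: name --argument value ..., lists and objects as JSON in quotes. drive_tool: Moves the arm, as the interface text tells. Its arguments: {"type":"object","properties":{"motion":{"type":"array","items":{"type":"array","items":{"type":"array","items":{"type":"number"}}}},"force":{"type":"number"}},"required":["motion"]}

```bash
mkdir -p pics; ls
cat > h.py <<'E'
import numpy as np,cv2
from workcell import manip,imaging,job
def pts(c):
    z=c["range_z"];K=c["mtx"];v,u=np.mgrid[:384,:512]
    P=np.stack([(u-K[0,2])/K[0,0]*z,(v-K[1,2])/K[1,1]*z,z],-1)
    W=(P-c["t"])@c["R"];W[z==0]=np.nan
    return W
E
python3 - <<'E'
from h import *
a=imaging.camera("top");b=imaging.camera("scene")
np.savez("c0.npz",tc=a["color"],tw=pts(a),sc=b["color"],sw=pts(b))
for n,c in(("top",a),("scene",b)):
    cv2.imwrite(f"pics/{n}0.png",cv2.resize(c["color"][...,::-1],(800,600)))
    print(n,-c["R"].T@c["t"])
print(manip.get_state())
E
```

```text
pics
top [ 374.1785791    32.78935523 1306.12859072]
scene [ 869.52371971 -443.57196304  918.98237867]
{'time_s': 0.1, 'joint_pos': array([ 1.19644334e+00,  2.59111608e-01,  2.08423593e-02,  1.33370225e+00,
       -4.64700073e-05,  1.41820816e+00]), 'joint_vel': array([-0.00041937, -0.00323188,  0.00163988, -0.00173059, -0.00148184,
        0.00039021]), 'effort': array([ 5.58266402e-03, -5.56688619e+01,  3.45071983e+01,  1.15530007e-02,
       -1.50317060e-04,  2.58671271e-06]), 'ee_pos': array([120.89823586, 536.30960285, 249.74165916]), 'ee_rot': array([-3.47604981e-01, -3.12203954e+00,  1.80111485e-03]), 'wrist_force': array([-0.22269428,  0.41684833, -0.03387488]), 'wrist_torque': array([ 0.03367759,  0.05035481, -0.04082288]), 'gripper_force': 0.0, 'gripper_width': 1.001611312868439}
```

View pics/top0.png

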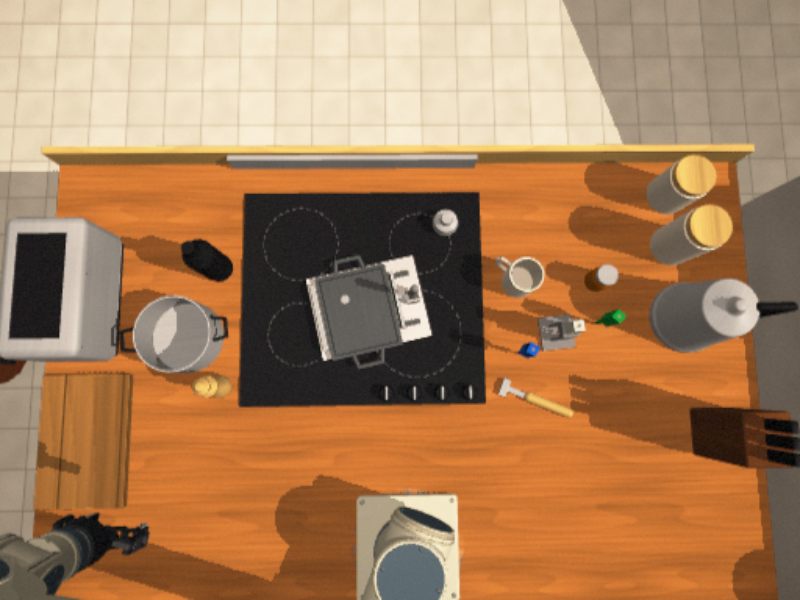

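View pics/scene0.png

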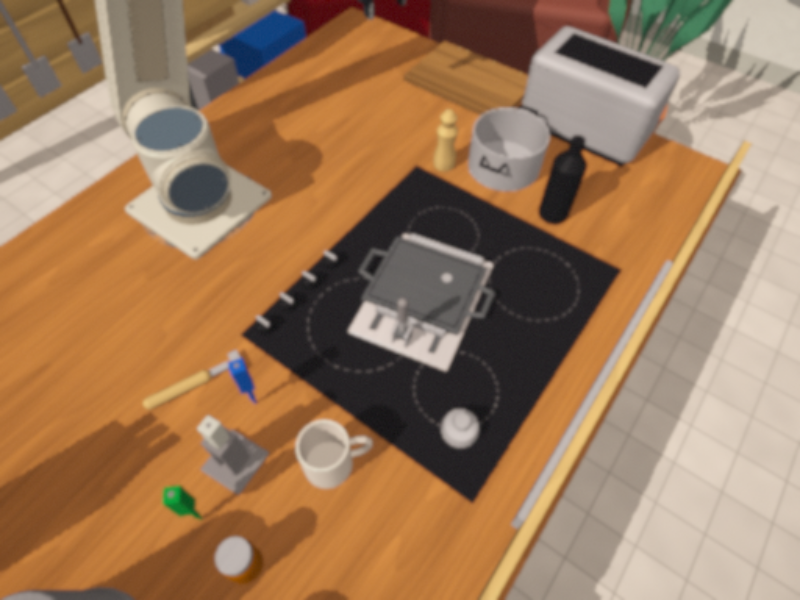

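The top view (800x600) shows the griddle at (358,310), the spot at (345,299), the lever at (408,293), the stand at (557,332) and the probe's white top at (578,325). The blue (529,350) and green (613,317) look-alikes stand on either side of the stand. In the scene view the lever is at (402,310) and the probe top at (210,430).

Run:
```python
from h import *
d=np.load("c0.npz")
for n in "ts":
    c=d[n+"c"].astype(int);W=d[n+"w"];x,y,z=W[...,0],W[...,1],W[...,2]
    def box(m):
        q=W[m][:,:2].astype(np.float32)
        if len(q)<5: return len(q)
        k=np.zeros(m.shape,np.uint8);k[m]=1
        nn,l,s,_=cv2.connectedComponentsWithStats(k)
        i=1+np.argmax(s[1:,4]);q=W[l==i]
        return s[i,4],q.mean(0).round(1),cv2.minAreaRect(q[:,:2].astype(np.float32))
    print(n,"griddle");rg=(x>200)&(x<900)&(abs(y-80)<220)
    dark=c.max(-1)<125
    print(box(rg&(abs(z-28)<6)&dark))
    print("tray plate",box(rg&(abs(z-14)<6)&(c.min(-1)>150)))
    print("spot",box(rg&(abs(z-28)<8)&(c.min(-1)>140)&(x>430)&(y>60)&(y<140)))
    print("lever hi",box(rg&(z>75)&(z<160)&(x>400)&(x<650)&(y<80)&(y>-80)))
    st=(x>300)&(x<650)&(y<-150)&(y>-420)
    for lo,hi in((153,175),(116,150),(102,116),(4,13)):
        print("st",lo,box(st&(z>lo)&(z<hi)&(c.max(-1)-c.min(-1)<45)))
    print("blue",box(st&(c[...,2]-c[...,0]>60)),"green",box(st&(c[...,1]-c[...,0]>60)))
    hi=st&(z>20)
    print("lev pts",W[rg&(z>70)&(x>400)&(x<650)&(y<80)&(y>-80)].round()[::6].tolist())
c=d["tc"];e=cv2.resize(c[170:270,180:400][...,::-1],None,fx=3.6,fy=3.6,interpolation=2)
cv2.imwrite("pics/crop.png",e)
```

```text
t griddle
(np.int32(2560), array([535.9, 108. ,  27.3]), ((538.176025390625, 106.32111358642578), (266.230224609375, 177.07447814941406), 12.465373039245605))
tray plate (np.int32(620), array([567.9, -12.9,  13.3]), ((570.0859985351562, -6.780784606933594), (199.17013549804688, 74.76692962646484), 14.34648609161377))
spot (np.int32(11), array([567.9, 137.3,  26.8]), ((567.84033203125, 135.963134765625), (15.774893760681152, 7.556152820587158), 1.125615119934082))
lever hi (np.int32(35), array([569.2, -17. , 131.1]), ((570.4629516601562, -17.546985626220703), (16.118728637695312, 14.94073486328125), 47.905311584472656))
st 153 (np.int32(55), array([ 483.9, -362.2,  163.8]), ((483.64508056640625, -362.6360778808594), (23.788942337036133, 23.165178298950195), 0.4099481701850891))
st 116 (np.int32(27), array([ 482.4, -353.9,  133.1]), ((480.2801208496094, -355.406005859375), (26.878902435302734, 10.621932029724121), 33.61589431762695))
st 102 (np.int32(60), array([ 481. , -356.7,  109.1]), ((483.7921142578125, -363.06719970703125), (37.44994354248047, 37.3471565246582), 7.911346912384033
[... 1889 characters left out ...]
nt32(172), array([ 446. , -273.6,  125.4]), ((441.5377197265625, -271.1531066894531), (21.737112045288086, 24.327362060546875), 67.77908325195312)) green (np.int32(16), array([ 447.9, -273.3,  145.7]), ((448.1304626464844, -273.224365234375), (15.432487487792969, 8.720796585083008), 76.54444122314453))
lev pts [[571.0, -15.0, 147.0], [576.0, -14.0, 146.0], [579.0, -13.0, 144.0], [582.0, -17.0, 146.0], [582.0, -17.0, 141.0], [583.0, -18.0, 139.0], [584.0, -19.0, 136.0], [584.0, -19.0, 132.0], [584.0, -19.0, 126.0], [584.0, -19.0, 121.0], [583.0, -17.0, 112.0], [583.0, -17.0, 108.0], [584.0, -17.0, 104.0], [584.0, -18.0, 100.0], [584.0, -17.0, 93.0], [577.0, -22.0, 83.0], [580.0, -16.0, 73.0]]
```

View pics/crop.png

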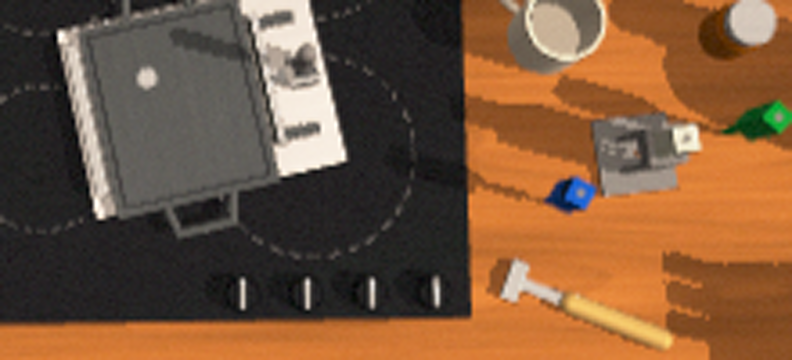

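Call:
drive_tool --motion '[[[0, -0.549, -0.411, -0.02, 1.122], [0, -0.549, -0.411, -0.02, 1.122], [0, -0.549, -0.411, -0.02, 1.122], [0, -0.549, -0.411, -0.02, 1.122], [0, -0.549, -0.411, -0.02, 1.122], [0, -0.549, -0.411, -0.02, 1.122], [0, -0.549, -0.411, -0.02, 1.122], [0, -0.549, -0.411, -0.02, 1.122], [0, -0.549, -0.411, -0.02, 1.122], [0, -0.549, -0.411, -0.02, 1.122], [0, -0.549, -0.411, -0.02, 1.122], [0, -0.549, -0.411, -0.02, 1.122], [0, -0.549, -0.411, -0.02, 1.122], [0, -0.549, -0.411, -0.02, 1.122], [0, -0.549, -0.411, -0.02, 1.122], [0, -0.549, -0.411, -0.02, 1.122], [0, -0.549, -0.411, -0.02, 1.122], [0, -0.549, -0.411, -0.02, 1.122]]]'

```text
time_s: 1.9
ee_pos: [565.5, 15.8, 270.6]
ee_rot: [1.954, 2.46, 0.0]
wrist_force: [0.3, 0.0, -0.7]
gripper_width: -0.001
gripper_force: 0.0
```

Call:
drive_tool --motion '[[[0, 0, 0, 0.05, 0], [0, 0, 0, 0.1, 0], [0, 0, 0, 0.127, 0], [0, 0, 0, 0.127, 0]]]'

```text
time_s: 2.3
ee_pos: [563.6, 16.0, 140.2]
ee_rot: [-1.951, -2.456, 0.005]
wrist_force: [-0.3, 0.2, 1.0]
gripper_width: -0.0
gripper_force: 0.0
```

Run:
```python
from h import *
a=imaging.camera("wrist");b=imaging.camera("scene")
s=np.hstack([cv2.resize(a["color"],(400,300)),cv2.resize(b["color"][110:260,170:370],(400,300))])
cv2.imwrite("pics/p1.png",s[...,::-1])
for c in(a,b):
    W=pts(c);x,y,z=W[...,0],W[...,1],W[...,2]
    rel=(W-[574,-20,42])
    tx=rel[...,0]*.974+rel[...,1]*.225;ty=-rel[...,0]*.225+rel[...,1]*.974
    m=(abs(tx)<25)&(ty<14)&(ty>-50)&(z>90)&(z<155)
    print(m.sum(),[np.percentile(q[m],[2,25,50,75,98]).round(1) for q in(tx,ty,z)] if m.any() else 0)
print(manip.get_state()["wrist_force"],manip.get_state()["ee_pos"])
```

```text
285 [array([-4.7, -3.2, -1.8, -0.8,  0.7]), array([-1.4,  2. ,  4.7,  6.7,  8.3]), array([136.7, 140.8, 143.1, 144.5, 146. ])]
90 [array([-3.8,  0.5,  3.9,  7.7, 10. ]), array([-7.3, -5.5, -3.9, -0.7,  6.8]), array([ 92.7, 110.8, 128.6, 143.8, 149.1])]
[-0.03019974 -0.0625264   0.30340477] [566.17577565  15.44169295 144.44632747]
```

View pics/p1.png

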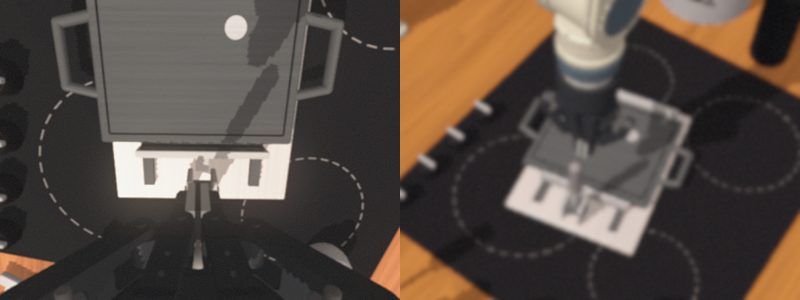

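Call:
drive_tool --motion '[[[0, -0.015, 0, -0.002, 0], [0, -0.027, 0, -0.002, 0], [0, -0.0375, 0, -0.002, 0], [0, -0.048, 0, 0.001, 0], [0, -0.058, 0, 0.004, 0], [0, -0.067, 0, 0.009, 0], [0, -0.0765, 0, 0.0145, 0], [0, -0.084, 0, 0.0215, 0], [0, -0.092, 0, 0.029, 0], [0, -0.097, 0, 0.036, 0], [0, -0.101, 0, 0.043, 0], [0, -0.104, 0, 0.049, 0], [0, -0.106, 0, 0.055, 0], [0, -0.106, 0, 0.055, 0]]]'

```text
time_s: 3.8
ee_pos: [590.1, -89.4, 87.5]
ee_rot: [1.956, 2.458, -0.002]
wrist_force: [0.7, -1.4, 2.3]
gripper_width: -0.0
gripper_force: 0.9
```

Call:
drive_tool --motion '[[[0, -0.001, 0, 0.003, 0], [0, -0.0015, 0, 0.006, 0], [0, -0.002, 0, 0.009, 0], [0, -0.002, 0, 0.012, 0], [0, -0.002, 0, 0.012, 0], [0, -0.002, 0, 0.012, 0]]]'

```text
time_s: 4.4
ee_pos: [591.0, -91.6, 78.8]
ee_rot: [1.954, 2.455, -0.001]
wrist_force: [-6.9, -0.7, 26.7]
gripper_width: -0.002
gripper_force: 13.4
```

Run:
```python
from h import *
b=imaging.camera("scene");a=imaging.camera("wrist")
s=np.hstack([cv2.resize(a["color"],(400,300)),cv2.resize(b["color"][130:260,190:363],(400,300))])
cv2.imwrite("pics/p2.png",s[...,::-1])
print(manip.get_state()["wrist_force"],manip.get_state()["ee_pos"])
```

```text
[-6.78225965 -1.61898656 27.00701546] [590.95316033 -91.59456654  78.79013317]
```

View pics/p2.png

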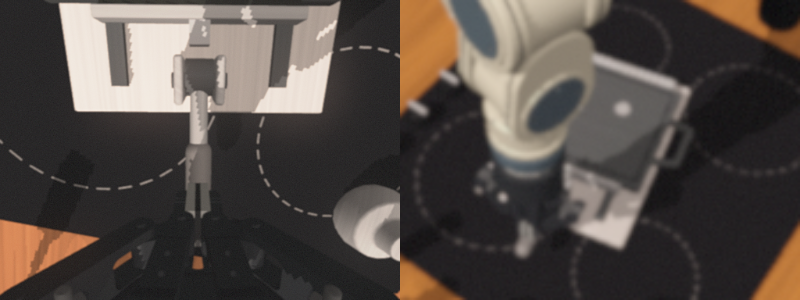

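Call:
drive_tool --motion '[[[0, 0, 0, -0.05, 0], [0, 0, 0, -0.1, 0], [0, 0, 0, -0.15, 0], [0, 0, 0, -0.18, 0], [0.7, -0.241, -0.163, -0.18, 0.105], [0.7, -0.241, -0.163, -0.18, 0.105], [0.7, -0.241, -0.163, -0.18, 0.105], [0.7, -0.241, -0.163, -0.18, 0.105], [0.7, -0.241, -0.163, -0.18, 0.105], [0.7, -0.241, -0.163, -0.18, 0.105], [0.7, -0.241, -0.163, -0.18, 0.105], [0.7, -0.241, -0.163, -0.18, 0.105], [0.7, -0.241, -0.163, -0.18, 0.105], [0.7, -0.241, -0.163, -0.18, 0.105]]]'

```text
time_s: 5.9
ee_pos: [486.3, -360.8, 256.2]
ee_rot: [-2.08, -2.354, 0.0]
wrist_force: [1.2, 1.1, 0.0]
gripper_width: 0.701
gripper_force: 0.0
```

Run:
```python
from h import *
cs={n:imaging.camera(n) for n in("wrist","top","scene")}
cv2.imwrite("pics/w3.png",cs["wrist"]["color"][...,::-1])
def ray(c,u,v,z0):
    d=c["R"].T@np.linalg.inv(c["mtx"])@[u,v,1];o=-c["R"].T@c["t"]
    return (o+d*(z0-o[2])/d[2]).round(1)
def big(m):
    n,l,s,_=cv2.connectedComponentsWithStats(m.astype(np.uint8));return l==1+np.argmax(s[1:,4])
for n,c in cs.items():
    W=pts(c);x,y,z=W[...,0],W[...,1],W[...,2];g=c["color"].astype(int)
    if n!="wrist":
        m=(np.hypot(x-568,y-137)<25)&(abs(z-28)<12)&(g.min(-1)>130)
        v,u=np.nonzero(m);print(n,"spot",m.sum(),ray(c,u.mean(),v.mean(),28))
        m=(x>560)&(x<640)&(y<-30)&(y>-150)&(z>35)&(z<100);print("lever",m.sum(),W[m][np.argsort(W[m][:,1])][:3].round().tolist(),np.median(z[m]))
        rg=(x>350)&(x<700)&(abs(y-105)<160)&(abs(z-28)<6)&(g.max(-1)<125)
        print("griddle",cv2.minAreaRect(W[big(rg)][:,:2].astype(np.float32)))
    m=(abs(x-486)<60)&(abs(y+364)<60)&(z>155)&(z<172)
    if m.any():
        m=big(m);v,u=np.nonzero(m);(p,q),wh,an=cv2.minAreaRect(np.stack([u,v],1).astype(np.float32))
        print(n,"probe",m.sum(),wh,an,ray(c,p,q,165),cv2.minAreaRect(W[m][:,:2].astype(np.float32)))
    m=(abs(x-486)<35)&(abs(y+364)<35)&(z>103)&(z<117)
    if m.any(): print(n,"sock",m.sum(),cv2.minAreaRect(W[m][:,:2].astype(np.float32)))
s=manip.get_state();print(s["ee_pos"],s["ee_rot"],s["time_s"])
```

```text
wrist probe 955 (32.0, 30.0) 90.0 [ 487.1 -364.2  165. ] ((487.27728271484375, -366.0700988769531), (23.404705047607422, 23.843801498413086), 6.975712299346924)
wrist sock 750 ((487.2025451660156, -366.3025207519531), (37.69706344604492, 38.0512809753418), 6.230362415313721)
top spot 25 [566.3 144.9  28. ]
lever 105 [[597.0, -117.0, 62.0], [593.0, -116.0, 64.0], [589.0, -116.0, 64.0]] 59.93036111527975
griddle ((537.3078002929688, 110.73622131347656), (266.24407958984375, 174.4213104248047), 12.361265182495117)
top probe 59 (8.0, 7.0) 0.0 [ 483.4 -363.8  165. ] ((483.77313232421875, -364.00067138671875), (23.974576950073242, 24.430978775024414), 4.434817790985107)
top sock 62 ((483.42913818359375, -363.16937255859375), (37.59685134887695, 37.023799896240234), 6.256621360778809)
scene spot 34 [567.5 145.9  28. ]
lever 169 [[594.0, -117.0, 66.0], [594.0, -117.0, 60.0], [597.0, -116.0, 67.0]] 62.02437069147074
griddle ((540.6730346679688, 108.3475341796875), (265.2909851074219, 176.0164794921875), 13.150948524475098)
scene probe 130 (11.869205474853516, 12.02538013458252) 38.65980911254883 [ 490.2 -365.   165. ] ((487.934814453125, -364.6955871582031), (25.214122772216797, 23.417118072509766), 9.02370548248291)
scene sock 152 ((487.591796875, -364.1829833984375), (39.04587173461914, 38.41004180908203), 5.269608020782471)
[ 486.34937544 -360.99013089  256.44850957] [ 2.07986105e+00  2.35419289e+00 -1.37769002e-04] 6.05
```

View pics/w3.png

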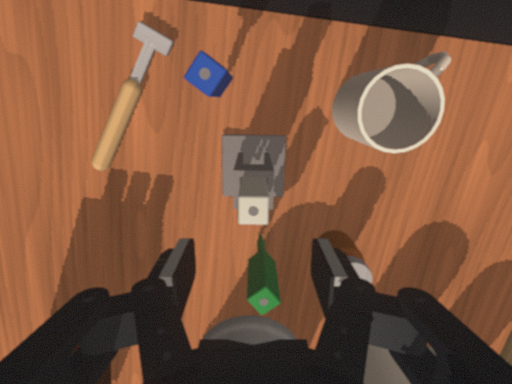

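The probe's white top is at wrist pixel (253,210), with the green look-alike at (264,300) and the blue one at (205,74). The fingers will close along world x, clear of both look-alikes.

Call:
drive_tool --motion '[[[0.7, -0.004, 0, 0.03, 0], [0.7, -0.004, 0, 0.06, 0], [0.7, -0.004, 0, 0.09, 0], [0.7, -0.004, 0, 0.11, 0], [0.7, -0.004, 0, 0.118, 0], [0.7, -0.004, 0, 0.118, 0], [0, -0.004, 0, 0.118, 0], [0, -0.004, 0, 0.118, 0], [0, -0.004, 0, 0.118, 0], [0, -0.004, 0, 0.118, 0], [0, -0.004, 0, 0.118, 0], [0, -0.004, 0, 0.118, 0], [0, -0.004, 0, 0.118, 0], [0, -0.004, 0, 0.118, 0]]]' --force 40

```text
time_s: 7.45
ee_pos: [486.8, -366.3, 139.6]
ee_rot: [2.08, 2.351, 0.0]
wrist_force: [-0.6, 1.4, 6.6]
gripper_width: 0.274
gripper_force: 40.3
```

Call:
drive_tool --motion '[[[0, 0, 0, -0.01, 0], [0, 0, 0, -0.025, 0], [0, 0, 0, -0.045, 0], [0, 0, 0, -0.065, 0], [0, 0, 0, -0.085, 0], [0, 0, 0, -0.105, 0], [0, 0, 0, -0.125, 0], [0, 0, 0, -0.14, 0], [0, 0, 0, -0.14, 0], [0, 0, 0, -0.14, 0], [0, 0, 0, -0.14, 0]]]'

```text
time_s: 8.55
ee_pos: [486.1, -365.6, 277.4]
ee_rot: [-2.081, -2.352, -0.0]
wrist_force: [0.2, 0.7, -1.3]
gripper_width: 0.279
gripper_force: 39.7
```

Run:
```python
from h import *
cs={n:imaging.camera(n) for n in("wrist","top","scene")}
im=np.hstack([cv2.resize(cs["wrist"]["color"],(400,300)),cv2.resize(cs["scene"]["color"][180:380,60:327],(400,300))])
cv2.imwrite("pics/p4.png",im[...,::-1])
def ray(c,u,v,z0):
    d=c["R"].T@np.linalg.inv(c["mtx"])@[u,v,1];o=-c["R"].T@c["t"]
    return (o+d*(z0-o[2])/d[2]).round(1)
for n in("top","scene"):
    c=cs[n];W=pts(c);x,y,z=W[...,0],W[...,1],W[...,2];g=c["color"].astype(int)
    m=(np.hypot(x-566,y-141)<22)&(abs(z-28)<12)
    w=np.where(m,np.clip(g.min(-1)-110,0,None),0);v,u=np.mgrid[:384,:512]
    print(n,(w>0).sum(),ray(c,(u*w).sum()/w.sum(),(v*w).sum()/w.sum(),28))
s=manip.get_state();print(s["ee_pos"],s["wrist_force"],s["gripper_width"],s["time_s"])
```

```text
top 31 [566.5 145.   28. ]
scene 56 [567.  145.6  28. ]
[ 486.14844833 -365.70478122  277.48815457] [-0.93217929  0.29611812 -1.58173377] 0.2749210253369748 8.7
```

View pics/p4.png

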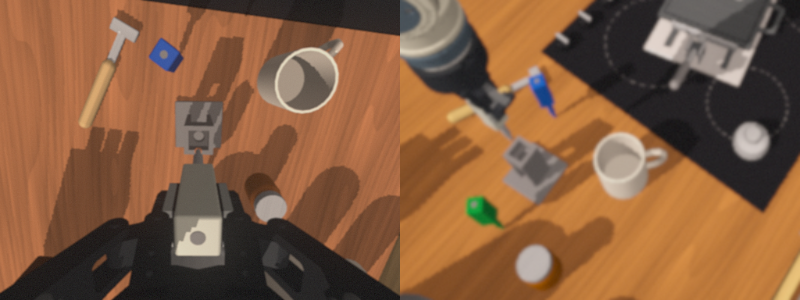

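Call:
drive_tool --motion '[[[0, 0.03, 0.009, 0, 0], [0, 0.07, 0.02, 0, 0], [0, 0.11, 0.031, 0, 0], [0, 0.15, 0.043, 0, 0], [0, 0.19, 0.054, 0, 0], [0, 0.23, 0.066, 0, 0], [0, 0.27, 0.077, 0, 0], [0, 0.31, 0.089, 0, 0], [0, 0.35, 0.1, 0, 0], [0, 0.39, 0.112, 0, 0], [0, 0.43, 0.123, 0, 0], [0, 0.46, 0.132, 0, 0], [0, 0.48, 0.138, 0, 0], [0, 0.4966, 0.142, 0, 0], [0, 0.4966, 0.142, 0.03, 0], [0, 0.4966, 0.142, 0.06, 0], [0, 0.4966, 0.142, 0.08, 0], [0, 0.4966, 0.142, 0.08, 0], [0, 0.4966, 0.142, 0.08, 0]]]'

```text
time_s: 10.6
ee_pos: [567.0, 144.1, 198.7]
ee_rot: [-2.082, -2.352, 0.0]
wrist_force: [-0.2, -0.0, -0.3]
gripper_width: 0.271
gripper_force: 39.6
```

Run:
```python
from h import *
cs={n:imaging.camera(n) for n in("wrist","top","scene")}
im=np.hstack([cv2.resize(cs["wrist"]["color"],(400,300)),cv2.resize(cs["scene"]["color"][110:260,200:400],(400,300))])
cv2.imwrite("pics/p5.png",im[...,::-1])
np.savez("c5.npz",**{n+k:(v if k!="W" else 0) for n,c in cs.items() for k,v in (("c",c["color"]),("w",pts(c)),("R",c["R"]),("t",c["t"]),("K",c["mtx"]))})
s=manip.get_state();p=s["ee_pos"];print(p,s["ee_rot"],s["wrist_force"],s["time_s"])
def ray(c,u,v,z0):
    d=c["R"].T@np.linalg.inv(c["mtx"])@[u,v,1];o=-c["R"].T@c["t"]
    return (o+d*(z0-o[2])/d[2]).round(1)
for n,c in cs.items():
    W=pts(c);x,y,z=W[...,0],W[...,1],W[...,2];g=c["color"].astype(int)
    m=(np.hypot(x-567,y-143)<25)&(abs(z-28)<10)&(g.min(-1)>140);v,u=np.nonzero(m)
    if m.any():print(n,"spot",m.sum(),ray(c,u.mean(),v.mean(),28),"px",u.mean(),v.mean())
    for lo,hi in((75,85),(85,95),(95,105),(105,120),(120,128),(128,145),(145,165),(215,235)):
        m=(np.hypot(x-p[0],y-p[1])<22)&(z>lo)&(z<hi)
        if m.sum()>3: print(n,lo,m.sum(),np.median(W[m],0).round(1),np.ptp(x[m]).round(),np.ptp(y[m]).round())
```

```text
[567.50031926 144.23491488 199.72278658] [2.0811612  2.35134573 0.00256279] [-0.74996626  0.04509235 -1.55789123] 10.75
wrist spot 860 [565.6 148.3  28. ] px 251.84651162790698 173.4127906976744
wrist 75 38 [566.9 146.6  81.3] 7.0 6.0
wrist 85 19 [566.9 146.6  88.6] 5.0 2.0
wrist 95 27 [566.7 148.2 102.3] 9.0 4.0
wrist 105 87 [566.6 148.1 113.2] 9.0 6.0
wrist 120 42 [566.7 148.4 123.3] 9.0 3.0
wrist 128 7 [566.6 148.8 128.9] 3.0 1.0
wrist 145 381 [565.8 155.7 157.6] 24.0 4.0
wrist 215 5084 [566.9 149.4 222.8] 38.0 29.0
scene spot 28 [567.  145.9  28. ] px 285.85714285714283 176.60714285714286
scene 85 6 [568.1 144.1  88.4] 4.0 4.0
scene 95 4 [567.3 144.  100.7] 3.0 4.0
scene 105 13 [569.1 143.3 113.8] 8.0 8.0
scene 120 6 [569.1 143.  124.7] 9.0 3.0
scene 128 9 [569.2 142.5 134.9] 6.0 4.0
scene 145 29 [572.  136.  159.4] 22.0 25.0
scene 215 107 [564.3 137.1 225.7] 38.0 26.0
```

View pics/p5.png

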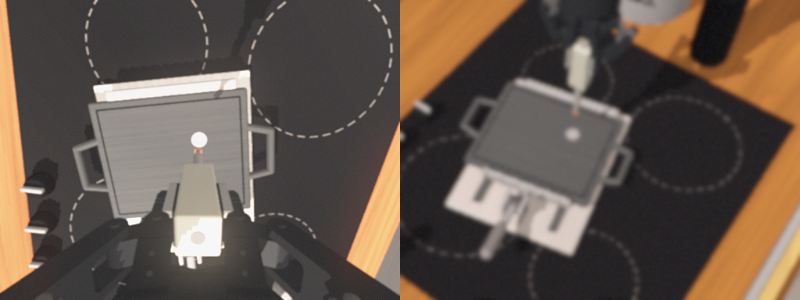

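Call:
drive_tool --motion '[[[0, 0.002, 0, 0.015, 0], [0, 0.002, 0, 0.03, 0], [0, 0.002, 0, 0.042, 0], [0, 0.002, 0, 0.042, 0], [0, 0.002, 0, 0.042, 0]]]'

```text
time_s: 11.25
ee_pos: [566.8, 146.3, 156.9]
ee_rot: [2.082, 2.352, 0.001]
wrist_force: [0.4, -0.7, -1.4]
gripper_width: 0.271
gripper_force: 39.7
```

Run:
```python
from h import *
cs={n:imaging.camera(n) for n in("wrist","scene")}
w=cs["wrist"]["color"][110:230,180:330];q=cs["scene"]["color"][140:210,240:327]
cv2.imwrite("pics/p6.png",np.hstack([cv2.resize(w,(400,320)),cv2.resize(q,(400,320))])[...,::-1])
s=manip.get_state();p=s["ee_pos"];print(p,s["wrist_force"],s["time_s"])
for n,c in cs.items():
    W=pts(c);x,y,z=W[...,0],W[...,1],W[...,2];g=c["color"].astype(int)
    m=(np.hypot(x-567,y-145)<22)&(z>33)&(z<110);print(n,"tipmin",np.sort(z[m])[:8].round(1))
    for lo,hi in((34,48),(48,60),(63,85)):
        k=m&(z>lo)&(z<hi);print(lo,k.sum(),np.median(W[k],0).round(1) if k.any() else 0)
    m=(np.hypot(x-567,y-145)<25)&(abs(z-28)<6)&(g.min(-1)>140);k=m.astype(np.uint8)
    if m.any():
        cn=max(cv2.findContours(k,0,2)[0],key=cv2.contourArea);r=cv2.boundingRect(cn);print("spot px",m.sum(),r,W[m].mean(0).round(1),np.nanmin(W[m],0),np.nanmax(W[m],0))
```

```text
[567.04716657 146.3412945  157.20711796] [ 0.65001769 -0.11211115 -0.37313447] 11.35
wrist tipmin [34.7 36.2 36.2 37.1 37.4 37.5 37.8 38.1]
34 49 [566.9 148.7  39.4]
48 19 [567.  149.3  57.8]
63 123 [566.6 150.4  73.9]
spot px 323 (242, 181, 26, 23) [569.3 145.2  27. ] [557.83851028 133.9049088   24.90215392] [580.26181411 153.64318152  29.22540517]
scene tipmin [33.1 33.1 33.3 33.9 34.3 40.  41.6 44.6]
34 5 [566.1 147.1  41.6]
48 4 [568.  146.2  53.6]
63 16 [568.5 144.3  73.9]
spot px 26 (283, 175, 7, 5) [568.1 143.4  29.9] [559.47173433 135.35270516  26.16076258] [576.05432352 153.32582293  33.9381346 ]
```

View pics/p6.png

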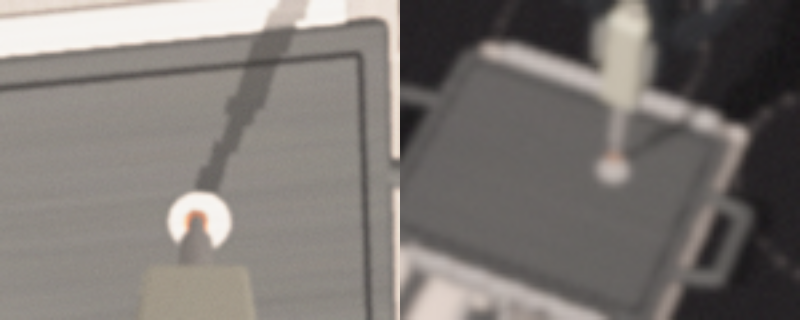

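Run:
```python
from h import *
c=imaging.camera("wrist");g=c["color"].astype(int)
pr=lambda X:(lambda q:(q[:2]/q[2]).round(1))(c["mtx"]@(c["R"]@np.array(X)+c["t"]))
m=(g.min(-1)>150).astype(np.uint8);m[:150]=0;m[210:]=0;m[:,:225]=0;m[:,290:]=0
cn=max(cv2.findContours(m,0,1)[0],key=cv2.contourArea)
print(cv2.minEnclosingCircle(cn),cv2.boundingRect(cn))
(u,v),r=cv2.minEnclosingCircle(cn)
d=c["R"].T@np.linalg.inv(c["mtx"])@[u,v,1];o=-c["R"].T@c["t"];print("spot",o+d*(28-o[2])/d[2],"cam",o)
for z in(28,38,50):print(z,pr([567,146,z]))
for y in range(195,212,2):print(y,g[y,244:266].min(-1))
```

```text
((254.0, 193.0), 12.369417190551758) (242, 181, 25, 22)
spot [568.90443828 143.14322989  28.        ] cam [557.89128415 221.3620591  279.6356343 ]
28 [252.2 189.7]
38 [252.2 193.1]
50 [252.2 197.5]
195 [237 240 241 241 234 197 142 119 118 124 130 134 146 183 228 240 241 239
 239 240 236 208]
197 [223 237 241 237 222 173 130 120 121 125 131 134 138 167 211 234 239 239
 239 236 212 169]
199 [162 203 223 205 157 121 115 118 124 127 130 134 135 134 159 207 235 241
 236 217 168 136]
201 [132 145 161 143 124 111 117 118 124 129 129 131 134 133 145 178 212 211
 181 150 134 130]
203 [134 133 131 121 115 114 116 121 123 129 128 135 139 135 137 137 137 139
 131 128 131 128]
205 [133 132 128 120 115 115 115 123 121 129 128 131 135 140 137 136 137 130
 132 133 133 132]
207 [134 131 126 117 114 117 116 118 120 130 130 135 134 136 136 137 134 134
 131 132 131 133]
209 [133 133 130 127 127 127 127 130 130 131 133 138 131 137 140 136 135 133
 135 131 137 133]
211 [136 136 136 137 135 136 139 138 138 139 140 135 137 140 140 137 138 137
 135 139 136 135]
```

Call:
drive_tool --motion '[[[0, -0.0027, 0.0012, 0, 0], [0, -0.0027, 0.0012, 0, 0], [0, -0.0027, 0.0012, 0, 0]]]'

```text
time_s: 11.7
ee_pos: [568.2, 143.6, 156.4]
ee_rot: [2.082, 2.352, 0.0]
wrist_force: [-1.0, -0.3, -0.0]
gripper_width: 0.275
gripper_force: 39.7
```

```bash
cat > f.py <<'E'
from h import *
F=[];P=[]
for i in range(24):
    c=imaging.camera("wrist");s=manip.get_state();F.append(s["wrist_force"]);P.append(s["ee_pos"])
print(np.mean(F,0).round(2),(np.std(F,0)/24**.5).round(2),np.mean(P,0).round(2),s["time_s"])
W=pts(c);x,y,z=W[...,0],W[...,1],W[...,2]
m=(np.hypot(x-567,y-145)<22)&(z>32.5)&(z<110);print("tipmin",np.sort(z[m])[:8].round(1))
g=c["color"].astype(int);m=(g.min(-1)>150).astype(np.uint8);m[:150]=0;m[210:]=0;m[:,:225]=0;m[:,290:]=0
print(cv2.minEnclosingCircle(max(cv2.findContours(m,0,1)[0],key=cv2.contourArea)))
q=c["mtx"]@(c["R"]@(np.mean(P,0)*[1,1,0]+[0,0,28])+c["t"]);print("tip proj",q[:2]/q[2])
E
python3 f.py
```

```text
[-0.   -0.13 -0.77] [0.11 0.13 0.1 ] [568.12 143.77 156.28] 12.9
tipmin [35.9 35.9 36.  36.7 36.8 37.1 37.3 37.6]
((253.25, 190.0), 12.412291526794434)
tip proj [252.55618637 189.64658226]
```

Call:
drive_tool --motion '[[[0, 0, 0, 0.004, 0], [0, 0, 0, 0.007, 0], [0, 0, 0, 0.01, 0], [0, 0, 0, 0.012, 0], [0, 0, 0, 0.014, 0], [0, 0, 0, 0.014, 0]]]'

```text
time_s: 13.5
ee_pos: [568.1, 143.8, 142.2]
ee_rot: [-2.082, -2.353, 0.0]
wrist_force: [-1.0, -0.9, 2.3]
gripper_width: 0.277
gripper_force: 40.1
```

```bash
python3 f.py
```

```text
[-1.09 -0.11  1.97] [0.08 0.1  0.09] [568.11 143.76 142.32] 14.7
tipmin [33.1 33.5 33.6 34.4 34.6 34.7 35.4 35.9]
((253.3800048828125, 194.5), 12.865335464477539)
tip proj [252.55151133 194.50868431]
```

Call:
drive_tool --motion '[[[0, 0, 0, 0.001, 0], [0, 0, 0, 0.001, 0], [0, 0, 0, 0.001, 0]]]'

```text
time_s: 15.0
ee_pos: [568.1, 143.8, 141.3]
ee_rot: [2.082, 2.353, -0.0]
wrist_force: [-0.6, 0.1, 2.8]
gripper_width: 0.278
gripper_force: 40.1
```

```bash
python3 f.py
python3 - <<'E'
from h import *
a=imaging.camera("wrist");b=imaging.camera("scene")
cv2.imwrite("pics/p7.png",np.hstack([cv2.resize(a["color"][110:260,130:330],(400,300)),cv2.resize(b["color"][110:260,200:400],(400,300))])[...,::-1])
E
```

```text
[-1.21 -0.13  2.5 ] [0.09 0.09 0.09] [568.13 143.76 141.28] 16.2
tipmin [33.4 34.4 34.7 35.3 35.5 42.5 42.6 42.8]
((253.3800048828125, 195.5), 12.865335464477539)
tip proj [252.55386223 194.87398993]
```

View pics/p7.png

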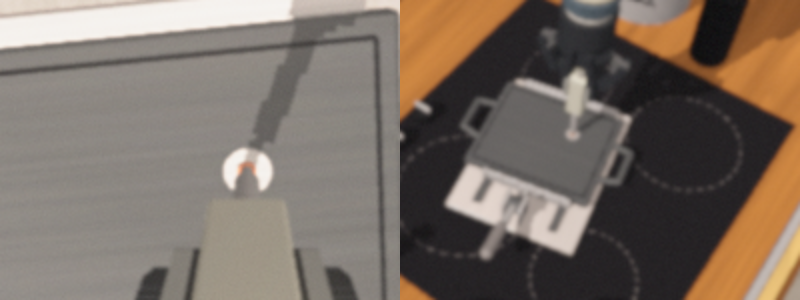

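The tip presses inside the spot (wrist crop (248,172)) at about 3.3 N, with the probe upright. The lever is down at scene crop (500,235).

```bash
python3 -c "
from workcell import job
print(job.finish_job())"
```

```text
the job is handed in; nothing more can be done
None
```

I handed the job in at about 16 s. The cam lever is down, and the upright probe is held on the bright spot at about 3.3 N, roughly 6 mm in. The hand-in returned no verdict, so whether it passed is not confirmed.

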